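Set up a soil sample under its seating load

TASK

Set up the soil sample under its seating load: put the steel ring that is packed with soil on the round porous stone, the cork disc on the ring and the largest of the three brass weights on the cork. Stand the aluminium moisture tin on the worktop midway between the porous stone and the green grease tin, in line with their centres, and put the smallest brass weight on its lid. Centre each piece on the one below it, and leave the empty ring and the middle weight where they are.

Things in the scene. Friction and masses are not known exactly. Their poses are not given: they have to be found in the camera images.
- porous_stone: Round flat pale-grey porous stone in a thin steel band, 76 mm in diameter and 12 mm high, fixed to the worktop right of the tray. Origin at the centre of its underside (on the worktop), z up; its x axis points level at the centre of the grease tin, which always stands 200 mm away from it, centre to centre.
- grease_tin: Closed green grease tin, 72 mm in diameter and 37 mm high, fixed to the worktop to the right of the porous stone. Origin at the centre of its underside, z up.
- soil_ring: Steel sample ring packed full of brown soil (not hollow), 49 mm in diameter and 28 mm high, about 0.2 kg; grasp it round its outside. Origin at the centre of its underside, z up; round, so its yaw does not matter. Starts flat on the worktop, outside the tray: left of it, or behind the porous stone, up to 0.18 m from it.
- empty_ring: Empty steel mould ring, open through the middle, 62 mm in diameter and 35 mm high. A bystander, to be left alone. Origin at the centre of its underside, z up; round, so its yaw does not matter. Starts flat on the worktop, outside the tray: left of it, or behind the porous stone, up to 0.18 m from it.
- cork_disc: Flat round cork cover disc with a small metal centre, 61 mm in diameter, 6 mm thick (8 mm at the metal centre; a thing set on it rests 6 to 8 mm above its underside), 0.03 kg; grasp it across its rim. Origin at the centre of its underside, z up; round, so its yaw does not matter. Starts flat on the worktop, outside the tray: left of it, or behind the porous stone, up to 0.18 m from it.
- moisture_tin: Round plain aluminium moisture tin with a flat lid that is fixed on, 57 mm in diameter and 31 mm high (a thing set on its lid rests 30 mm above its underside), about 0.045 kg; grasp its side. Origin at the centre of its underside, z up; round, so its yaw does not matter. Starts upright somewhere in the shallow metal tool tray (floor 2 mm above the worktop, rim 22 mm above the worktop).
- weight_large: The largest of three brass weights with a knob on top: 30 mm in diameter, 34 mm high, 0.2 kg. Origin at the centre of its underside, z up; round, so its yaw does not matter. Starts upright somewhere in the shallow metal tool tray (floor 2 mm above the worktop, rim 22 mm above the worktop).
- weight_middle: The middle one of the three brass weights: 24 mm in diameter, 28 mm high. A bystander, to be left alone. Origin at the centre of its underside, z up; round, so its yaw does not matter. Starts upright somewhere in the shallow metal tool tray (floor 2 mm above the worktop, rim 22 mm above the worktop).
- weight_small: The smallest of the three brass weights: 18 mm in diameter, 22 mm high, 0.05 kg. Origin at the centre of its underside, z up; round, so its yaw does not matter. Starts upright somewhere in the shallow metal tool tray (floor 2 mm above the worktop, rim 22 mm above the worktop).

How it is judged (in metres and radians):
At the end, for the whole second after the job is handed in: Soil ring on the stone, cork on the ring, largest weight on the cork, smallest weight on the tin lid, each centred within 12 mm on the piece below; the tin on the worktop within 12 mm (along and across) of midway between stone and grease tin; all upright within 0.12 rad and at rest (horizontal distance between soil_ring and porous_stone below 0.012 m and height (world z) of soil_ring between 0.008 and 0.016 m and horizontal distance between cork_disc and soil_ring below 0.012 m and height (world z) of cork_disc between 0.036 and 0.045 m and horizontal distance between weight_large and cork_disc below 0.012 m and height (world z) of weight_large between 0.041 and 0.053 m and horizontal distance between weight_small and moisture_tin below 0.012 m and height (world z) of weight_small between 0.026 and 0.036 m and x of moisture_tin in the frame of porous_stone between 0.088 and 0.112 m and y of moisture_tin in the frame of porous_stone between -0.012 and 0.012 m and height (world z) of moisture_tin below 0.005 m and angle between each of soil_ring, cork_disc, weight_large, weight_small, moisture_tin's own z axis and vertical below 0.12 rad and linear speed of each of soil_ring, cork_disc, weight_large, weight_small, moisture_tin below 0.02 m/s); the robot touches nothing.
It fails at once if the empty ring is moved by more than 15 mm (distance of empty_ring from where it was at the start of the episode above 0.015 m).
It fails at once if the middle weight is moved by more than 15 mm (distance of weight_middle from where it was at the start of the episode above 0.015 m).
It also fails if it takes over 136 s, if anything falls off the work surface, if the arm or the gripper's body presses on something with over 40 N, if the wrist force passes 120 N, or if a joint passes its speed limit or range.

ROBOT

A 7-joint arm with a two-finger parallel gripper is mounted at the origin on a cart in front of the work surface, level with it; the furniture and walls round the work are solid. World frame = base frame: x ahead of the robot, y to its left, z up, the work surface at z = 0. Lengths are in m, angles in degrees, forces in N, time in s.
With the tool pointing down it reaches from about 0.35 to 0.9 m from the base axis. Payload 19.9 kg.
Tool frame: the origin (TCP) lies midway between the tips of the shut fingers; the grasp point (between the pads) lies 19 mm behind it; z points along the fingers, y is the line along which they close (so a half turn about z gives the same grasp; the last joint's range is limited). The gripper opens to 85 mm and grips with 20 to 120 N. Pads are 22 mm wide; open, the fingers measure 114 mm over their backs; the gripper's body (76 mm by 85 mm) begins 54 mm behind the grasp point. The pads swing forward as they close: fully open they stand 13 mm farther back than shut.
Start: joints at [71.935, 23.915, -0.59, 92.452, 0.269, 63.638, -3.037], TCP at [0.169, -0.602, 0.231] pointing down, gripper open.
Joint ranges: [-161.28, 161.28], [-22.2, 115.67], [-73.04, 71.86], [3.21, 147.25], [-68.34, 248.33], [10.77, 114.83], [-161.83, 161.83]. Speed limits (degrees/s): [108.29, 108.29, 136.94, 136.94, 172.46, 172.46, 172.46].

INTERFACE

Orientations are given as a 3x3 rotation matrix whose columns are the frame's x, y, z axes.
In Python, from bench import r gives the robot as it stands.
- The arm moves only by the tool carry_out, never from a script. Its argument "series" is a list of rows, each a list of 3 entries, a list of its own where there are three numbers: the turn, a rotation vector about the world's x, y, z in units of 6 degrees (1.0 is 6 degrees), then the shift along the world's x, y, z in cm, then the opening, from 0 (shut) to 1 (fully open). A call has 1 to 10 rows; each row is the pose to reach, as a shift and turn from the pose commanded when the call began; what a row does not reach only later rows make up. A row lasts 1/8 s, in which the tool goes at most 62.5 mm and 10.7 degrees, less where a joint would pass 70% of its speed; a pose out of reach is approached as far as the arm can. A call with a gripper value outside its range is refused whole. The fingers move at their own pace and stop on an object; "squeeze" is the grip in N (left out, the last holds). Time passes only in rows, so rows that repeat a pose let the fingers close. It gives the time, the measured TCP pose, the force, the opening and the grip force at its end, in the units of the state.
- r.sense(): the state, without advancing time (a new reading comes with each control period).
- r.read_camera(name): name is "scene" or "side" or "wrist"; returns a dict with "image" (480x640x3 uint8, red, green, blue), "range_z" (480x640 float32, m along the optical axis (not along the pixel's ray), 0 where there is no reading), "fx", "fy", "cx", "cy" (pixels), "camera_from_world" (4x4, takes a point from world to camera coordinates). Camera axes: x right, y up, looking along -z (the intrinsics and any distortion apply to the point x, -y, -z); pixel columns grow to the right and rows downward; lengths in m; the calibration is good to about 2 mm. A picture is of the moment at which its call begins.
- r.hand_in(): hands the job in; it is judged then, once.
Trained networks look in the newest picture that a camera, given by its name, has taken for a name from the list of things; names that differ only in an ending like _2 or _b are one class to them, and where a whole thing is asked for, a point or a joint stands for the part that bears it (a point fixed in the world has none). Each returns a list of dicts, best first, with "p" (0 to 1); they miss things now and then, are a little off and sometimes report something else, mostly with a low value. They report only what shows in the picture. A call takes as long as a camera call.
- r.look_for(camera, query): "centre" ([x, y, z] in m, in world coordinates, good to about 4 mm: the middle of the surface that is visible of it).
- r.outline_of(camera, query): "pixels" (480x640 bool, what is visible of it).
The state is a dict: "time": time; "joints": joint angles; "joint_velocities": joint speeds; "tau": joint torques, N m; "eef_pos": TCP position; "ee_rot": TCP orientation; "contact_force": force on the tool from outside, world axes, zero at the start; "wrist_torque": the same for the moment, N m; "opening": finger opening in m; "finger_force": force on a finger pad.
Only numpy, scipy, OpenCV 4.12 (cv2) and the standard library are available. Lean on these libraries where they do the work, as an engineer would, in place of code of your own. Each camera call takes 0.05 s, during which the arm holds its last target. There are 200 camera calls.

## Working session

There is one attempt and no reset: what is moved stays moved. The work goes in short steps, Python scripts to look and compute and a tool call to move; the robot and the scene stay as the last step left them, time stands still between calls to the robot, and variables do not carry over. Pictures are saved under pics/ and viewed, at most 14 in all, crops included, and the job is handed in when it is done.

Besides the shell and the picture viewer there is one more tool, called after "Emit:" as name([rows], argument=value, ...), one row to a line, values as JSON. carry_out: Moves the arm, as the interface text tells. Its arguments: {"type":"object","properties":{"series":{"type":"array","items":{"type":"array"}},"squeeze":{"type":"number"}},"required":["series"]}

```bash
mkdir -p pics
cat > h.py <<'E'
import numpy as np, cv2
from bench import r
def cloud(c):
    z=c["range_z"];v,u=np.mgrid[:480,:640]
    X=np.stack([(u-c["cx"])/c["fx"]*z,-(v-c["cy"])/c["fy"]*z,-z,np.ones_like(z)],-1)
    W=X@np.linalg.inv(c["camera_from_world"]).T
    return W[...,:3],z>0
N=["porous_stone","grease_tin","soil_ring","empty_ring","cork_disc","moisture_tin","weight_large","weight_middle","weight_small"]
def circ(P):
    # centre of top-surface points: min enclosing circle of points
    (x,y),R=cv2.minEnclosingCircle(P[:,:2].astype(np.float32)*1000);return x/1000,y/1000,2*R
E
python3 - <<'E'
from h import *
s=r.sense();print(s["time"],s["eef_pos"],s["ee_rot"],s["opening"])
for cam in ["scene","side"]:
    c=r.read_camera(cam);cv2.imwrite(f"pics/{cam}0.png",c["image"][...,::-1])
    W,ok=cloud(c);print(cam,np.linalg.inv(c["camera_from_world"])[:3,3])
    for n in N:
        for d in r.look_for(cam,n)[:2]: print(n,"look",round(d["p"],2),np.round(d["centre"],3))
        for d in r.outline_of(cam,n)[:2]:
            m=d["pixels"]&ok; P=W[m]
            if len(P)<10: continue
            zt=np.percentile(P[:,2],95);T=P[P[:,2]>zt-.006]
            v,u=np.nonzero(m);print("   out",round(d["p"],2),"px",int(u.mean()),int(v.mean()),len(P),"ztop",round(zt,3),"circ",np.round(circ(T),3),"med",np.round(np.median(T,0),3))
E
```

```text
0.0 [ 0.16888772 -0.60138786  0.23065602] [[ 9.62752391e-01  2.70384302e-01 -4.02296880e-04]
 [ 2.70384591e-01 -9.62751707e-01  1.15016846e-03]
 [-7.63245103e-05 -1.21610232e-03 -9.99999258e-01]] 0.08581287669742395
scene [0.02997846 0.78487218 0.6862542 ]
   out 0.9 px 377 220 509 ztop 0.011 circ [ 0.498 -0.122 78.026] med [ 0.497 -0.12   0.009]
   out 0.73 px 326 197 461 ztop 0.032 circ [ 0.652 -0.13  67.855] med [ 0.651 -0.128  0.03 ]
grease_tin look 0.59 [ 0.433 -0.296  0.037]
   out 0.69 px 432 189 609 ztop 0.035 circ [ 0.437 -0.314 78.903] med [ 0.436 -0.311  0.034]
soil_ring look 0.98 [0.556 0.39  0.029]
   out 0.63 px 209 335 731 ztop 0.028 circ [ 0.563  0.388 51.88 ] med [0.561 0.388 0.026]
empty_ring look 0.86 [ 0.649 -0.125  0.02 ]
   out 0.68 px 326 197 490 ztop 0.032 circ [ 0.652 -0.13  67.855] med [ 0.652 -0.127  0.03 ]
   out 0.2 px 308 262 207 ztop 0.033 circ [ 0.537  0.112 15.758] med [0.536 0.113 0.032]
cork_disc look 0.74 [0.448 0.403 0.006]
   out 0.64 px 254 374 792 ztop 0.007 circ [ 0.442  0.402 62.691] med [0.441 0.405 0.004]
moisture_tin look 0.87 [0.448 0.239
[... 1447 characters left out ...]
51.882] med [0.563 0.39  0.028]
moisture_tin look 0.8 [0.446 0.243 0.03 ]
   out 0.6 px 305 291 592 ztop 0.033 circ [ 0.449  0.233 59.958] med [0.449 0.235 0.031]
weight_large look 0.63 [0.541 0.216 0.012]
weight_large look 0.62 [0.535 0.119 0.021]
   out 0.72 px 304 254 176 ztop 0.034 circ [ 0.539  0.115 14.191] med [0.539 0.116 0.034]
weight_middle look 0.68 [0.459 0.101 0.019]
   out 0.52 px 337 263 116 ztop 0.027 circ [ 0.46   0.1   12.666] med [0.46  0.102 0.026]
weight_small look 0.45 [ 0.435 -0.293  0.03 ]
   out 0.56 px 276 275 59 ztop 0.024 circ [ 0.542  0.213 10.194] med [0.541 0.213 0.021]
   out 0.49 px 420 198 559 ztop 0.037 circ [ 0.441 -0.313 76.364] med [ 0.441 -0.308  0.036]
```

View pics/scene0.png

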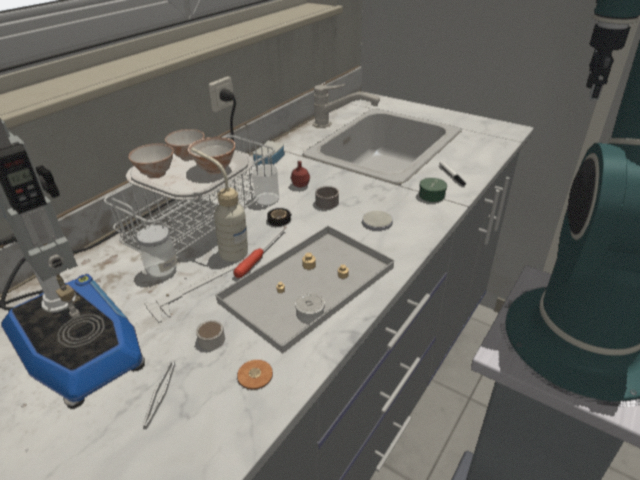

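Scene picture: stone (377,220), grease tin (432,189), soil ring (209,335), cork (254,374), moisture tin (310,306), weights large (309,261), middle (343,271), small (280,287) and empty ring (326,197). These agree with the network. Next I check the surroundings and the tray rim in a top-down map.

Run:
```python
from h import *
im=np.zeros((560,500,3),np.uint8) # u=(0.6-y)*500 , v=(0.9-x)*... 
top=np.full((560,500),-1.)
for cam in ["scene","side"]:
    c=r.read_camera(cam);W,ok=cloud(c);P=W[ok];C=c["image"][ok]
    u=((.6-P[:,1])*500).astype(int);v=((.9-P[:,0])*900).astype(int)
    g=(u>=0)&(u<500)&(v>=0)&(v<560)&(P[:,2]>-.02)
    o=np.argsort(P[g,2]);
    h=P[g,2][o];col=cv2.applyColorMap(np.clip(h*2000,0,255).astype(np.uint8).reshape(-1,1),cv2.COLORMAP_JET).reshape(-1,3)
    for uu,vv,hh,cc in zip(u[g][o],v[g][o],h,col):
        if hh>top[vv,uu]: top[vv,uu]=hh;im[vv,uu]=cc
im=cv2.dilate(im,np.ones((2,2)))
for k in range(10):
    y=.6-k*.1;cv2.putText(im,f"{y:.1f}",(k*50,555),0,.35,(255,255,255));cv2.line(im,(k*50,0),(k*50,560),(90,90,90),1)
for k in range(6):
    cv2.putText(im,f"{.9-.1*k:.1f}",(0,k*90+10),0,.35,(255,255,255));cv2.line(im,(0,k*90),(500,k*90),(90,90,90),1)
cv2.imwrite("pics/top.png",im)
```

```text
(no output)
```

View pics/top.png

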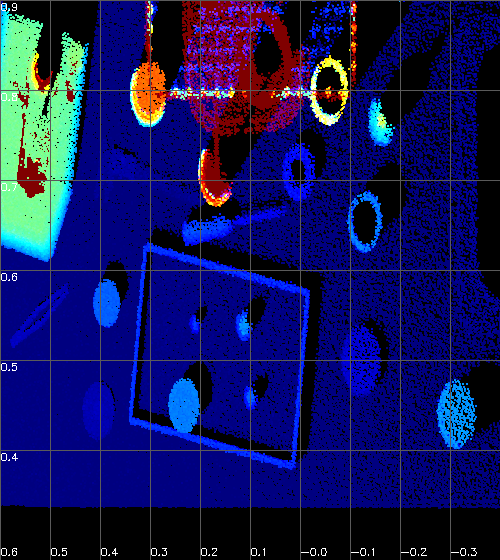

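Top-down map: the work area is clear. The bottle stands at x≈0.70, y≈0.17, and the device is at y>0.45, x>0.62. The near tray rim passes close to the tin, so I close the fingers along that rim (tool y at about +81°).

Emit:
carry_out([
  [[0,0,13],[33,40,0],1],
  [[0,0,13],[33,40,0],1],
  [[0,0,13],[33,40,0],1],
  [[0,0,13],[33,40,0],1],
  [[0,0,13],[33,40,0],1],
  [[0,0,13],[33,40,0],1],
  [[0,0,13],[33,40,0],1],
  [[0,0,13],[33,40,0],1],
  [[0,0,13],[33,40,0],1],
  [[0,0,13],[33,40,0],1],
])

```text
time: 3.25
eef_pos: [0.4997, -0.2005, 0.2312]
ee_rot: [[-0.067, 0.998, 0.0], [0.998, 0.067, 0.0], [0.0, 0.0, -1.0]]
contact_force: [0.4, 0.3, -1.1]
opening: 0.0857
finger_force: 0.0
```

Emit:
carry_out([
  [[0,0,12.9],[2,58,-2],1],
  [[0,0,12.9],[2,58,-2],1],
  [[0,0,12.9],[2,58,-2],1],
  [[0,0,12.9],[2,58,-2],1],
  [[0,0,12.9],[2,58,-2],1],
  [[0,0,12.9],[2,58,-2],1],
  [[0,0,12.9],[2,58,-2],1],
  [[0,0,12.9],[2,58,-2],1],
  [[0,0,12.9],[2,58,-2],1],
  [[0,0,12.9],[2,58,-2],1],
])

```text
time: 4.5
eef_pos: [0.5182, 0.3808, 0.2107]
ee_rot: [[-0.988, 0.152, -0.001], [0.152, 0.988, 0.0], [0.001, 0.0, -1.0]]
contact_force: [0.8, -1.5, -0.9]
opening: 0.0853
finger_force: 0.0
```

```bash
cat >> h.py <<'E'
def wrist(names,pic=None):
    s=r.sense();c=r.read_camera("wrist");W,ok=cloud(c)
    print("t",s["time"],"tcp",np.round(s["eef_pos"],4),"cam",np.round(np.linalg.inv(c["camera_from_world"])[:3,3],3))
    if pic: cv2.imwrite(f"pics/{pic}.png",c["image"][...,::-1])
    for n in names:
        for d in r.outline_of("wrist",n)[:2]:
            P=W[d["pixels"]&ok]
            if len(P)<30: continue
            v,u=np.nonzero(d["pixels"])
            zt=np.percentile(P[:,2],95);T=P[P[:,2]>zt-.005]
            print(n,round(d["p"],2),"px",int(u.mean()),int(v.mean()),"ztop",round(zt,3),"circ",np.round(circ(T),3),"all",np.round(circ(P),3),"med",np.round(np.median(T,0),3))
E
python3 -c "
from h import *
wrist(['soil_ring','cork_disc','moisture_tin','weight_small'],'w1')"
```

```text
t 4.5 tcp [0.5182 0.3808 0.2107] cam [0.448 0.391 0.353]
soil_ring 0.94 px 336 266 ztop 0.03 circ [ 0.565  0.385 49.393] all [ 0.571  0.383 61.127] med [0.564 0.385 0.028]
cork_disc 0.6 px 335 117 ztop 0.008 circ [ 0.446  0.401 61.049] all [ 0.446  0.401 63.056] med [0.445 0.401 0.006]
moisture_tin 0.61 px 117 159 ztop 0.034 circ [ 0.451  0.23  58.463] all [ 0.45   0.221 76.449] med [0.45  0.23  0.032]
weight_small 0.81 px 130 268 ztop 0.024 circ [ 0.542  0.209 11.322] all [ 0.542  0.208 18.346] med [0.542 0.208 0.023]
```

View pics/w1.png

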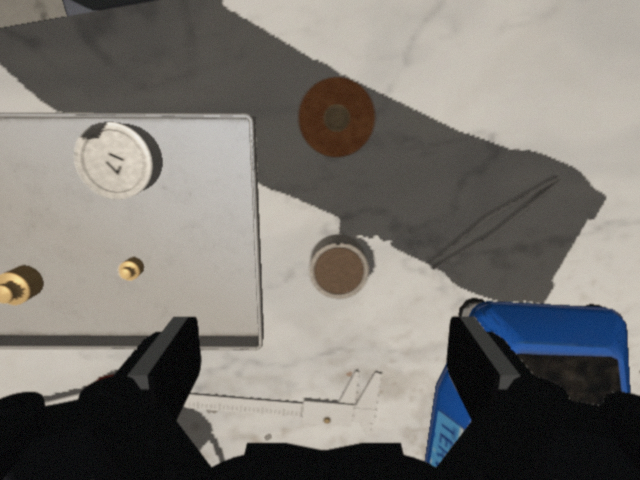

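Wrist picture: soil ring (336,266), cork (335,117), moisture tin (117,159), small weight (130,268). Sizes and heights all match. Now I grasp the soil ring.

Emit:
carry_out([
  [[0,0,0],[4.6,0.7,-8],0.85],
  [[0,0,0],[4.6,0.7,-13],0.85],
  [[0,0,0],[4.6,0.7,-17],0.85],
  [[0,0,0],[4.6,0.7,-19],0.85],
  [[0,0,0],[4.6,0.7,-20.2],0.85],
  [[0,0,0],[4.6,0.7,-20.2],0.85],
  [[0,0,0],[4.6,0.7,-20.2],0.3],
  [[0,0,0],[4.6,0.7,-20.2],0.3],
  [[0,0,0],[4.6,0.7,-20.2],0.3],
  [[0,0,0],[4.6,0.7,-20.2],0.3],
], squeeze=40)

```text
time: 6.0
eef_pos: [0.5657, 0.3858, 0.0112]
ee_rot: [[-0.988, 0.155, 0.002], [0.155, 0.988, 0.001], [-0.002, 0.001, -1.0]]
contact_force: [-2.5, -3.5, 11.1]
opening: 0.0468
finger_force: 39.9
```

Emit:
carry_out([
  [[0,0,0],[0,0,3],0.3],
  [[0,0,0],[0,0,9],0.3],
  [[0,0,0],[-2,-4,15],0.3],
  [[0,0,0],[-6.5,-20,15],0.3],
  [[0,0,0],[-6.5,-25,15],0.3],
  [[0,0,0],[-6.5,-31,15],0.3],
  [[0,0,0],[-6.5,-37,15],0.3],
  [[0,0,0],[-6.5,-43,15],0.3],
  [[0,0,0],[-6.5,-48,15],0.3],
  [[0,0,0],[-6.5,-50.8,15],0.3],
])

```text
time: 7.25
eef_pos: [0.5007, -0.0831, 0.1601]
ee_rot: [[-0.988, 0.155, 0.002], [0.155, 0.988, -0.001], [-0.002, -0.001, -1.0]]
contact_force: [2.0, 1.1, -2.3]
opening: 0.0472
finger_force: 42.5
```

```bash
python3 -c "
from h import *
wrist(['porous_stone','grease_tin','soil_ring'],'w2')"
```

```text
t 7.25 tcp [ 0.5007 -0.0831  0.1601] cam [ 0.43  -0.073  0.303]
porous_stone 0.84 px 263 229 ztop 0.013 circ [ 0.499 -0.12  87.705] all [ 0.494 -0.124 89.998] med [ 0.497 -0.128  0.012]
porous_stone 0.43 px 323 328 ztop 0.178 circ [ 0.5   -0.084 50.236] all [ 5.62000e-01 -9.20000e-02  1.74025e+02] med [ 0.498 -0.083  0.177]
grease_tin 0.84 px 16 197 ztop 0.037 circ [ 0.452 -0.29  43.942] all [ 0.445 -0.304 63.571] med [ 0.453 -0.284  0.036]
soil_ring 0.63 px 323 328 ztop 0.178 circ [ 0.5   -0.084 49.973] all [ 0.501 -0.083 51.986] med [ 0.498 -0.083  0.177]
```

View pics/w2.png

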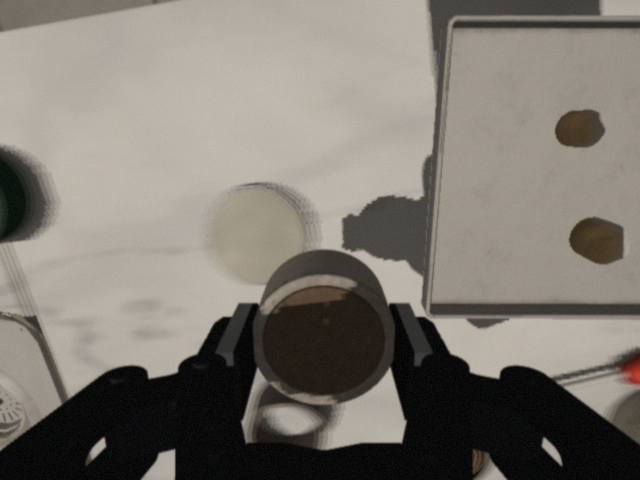

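The picture is motion-blurred. The stone is at (263,229) and the held ring at (323,328), hanging centred on the TCP with its underside 10–11 mm below it. I settle here and measure again.

Emit:
carry_out([
  [[0,0,0],[0.5,5,0],0.3],
  [[0,0,0],[0.5,5,0],0.3],
  [[0,0,0],[0.5,5,0],0.3],
  [[0,0,0],[0.5,5,0],0.3],
])

```text
time: 7.95
eef_pos: [0.5058, -0.0312, 0.1592]
ee_rot: [[-0.988, 0.155, 0.0], [0.155, 0.988, -0.0], [-0.0, -0.0, -1.0]]
contact_force: [0.5, -0.4, -0.8]
opening: 0.0472
finger_force: 42.5
```

```bash
python3 -c "
from h import *
wrist(['porous_stone','grease_tin','soil_ring'])"
```

```text
t 7.95 tcp [ 0.5058 -0.0312  0.1592] cam [ 0.436 -0.021  0.302]
porous_stone 0.83 px 194 237 ztop 0.013 circ [ 0.501 -0.126 75.66 ] all [ 0.501 -0.126 76.004] med [ 0.5   -0.125  0.012]
soil_ring 0.64 px 323 328 ztop 0.177 circ [ 5.0500e-01 -3.1000e-02  5.0314e+01] all [ 5.71000e-01 -3.90000e-02  1.82239e+02] med [ 0.503 -0.031  0.176]
```

Emit:
carry_out([
  [[0,0,0],[-0.5,-6,0],0.3],
  [[0,0,0],[-0.5,-9.4,-3],0.3],
  [[0,0,0],[-0.5,-9.4,-8],0.3],
  [[0,0,0],[-0.5,-9.4,-11.5],0.3],
  [[0,0,0],[-0.5,-9.4,-13],0.3],
  [[0,0,0],[-0.5,-9.4,-13.6],0.3],
  [[0,0,0],[-0.5,-9.4,-13.6],0.3],
  [[0,0,0],[-0.5,-9.4,-13.6],0.3],
  [[0,0,0],[-0.5,-9.4,-13.6],0.3],
])

```text
time: 9.28
eef_pos: [0.5012, -0.1253, 0.0237]
ee_rot: [[-0.988, 0.155, 0.001], [0.155, 0.988, -0.001], [-0.001, -0.0, -1.0]]
contact_force: [0.5, -0.1, -2.0]
opening: 0.0469
finger_force: 42.5
```

Emit:
carry_out([
  [[0,0,0],[0,0,-0.15],0.3],
  [[0,0,0],[0,0,-0.15],0.3],
  [[0,0,0],[0,0,-0.15],0.85],
  [[0,0,0],[0,0,-0.15],0.85],
  [[0,0,0],[0,0,0],0.85],
  [[0,0,0],[0,0,3],0.85],
  [[0,0,0],[0,0,9],0.85],
  [[0,0,0],[-1,6,14],0.9],
  [[0,0,0],[-1,6,14],0.9],
  [[0,0,0],[-1,6,14],0.9],
])

```text
time: 10.52
eef_pos: [0.491, -0.0649, 0.1634]
ee_rot: [[-0.988, 0.154, 0.001], [0.154, 0.988, -0.001], [-0.001, -0.001, -1.0]]
contact_force: [0.0, -0.3, 0.4]
opening: 0.0766
finger_force: 0.0
```

```bash
python3 -c "
from h import *
wrist(['porous_stone','grease_tin','soil_ring'])"
```

```text
t 10.525 tcp [ 0.491  -0.0649  0.1634] cam [ 0.421 -0.054  0.306]
porous_stone 0.65 px 252 234 ztop 0.013 circ [ 0.501 -0.126 76.104] all [ 0.502 -0.128 79.327] med [ 0.485 -0.111  0.012]
grease_tin 0.91 px 9 214 ztop 0.023 circ [ 0.453 -0.29  37.258] all [ 0.449 -0.301 59.731] med [ 0.453 -0.284  0.021]
soil_ring 0.86 px 239 257 ztop 0.041 circ [ 0.501 -0.126 49.862] all [ 0.5   -0.128 55.198] med [ 0.5   -0.125  0.04 ]
```

Emit:
carry_out([
  [[0,0,0],[-4.5,46.6,0],0.87],
  [[0,0,0],[-4.5,46.6,0],0.87],
  [[0,0,0],[-4.5,46.6,0],0.87],
  [[0,0,0],[-4.5,46.6,0],0.87],
  [[0,0,0],[-4.5,46.6,0],0.87],
  [[0,0,0],[-4.5,46.6,0],0.87],
  [[0,0,0],[-4.5,46.6,0],0.87],
  [[0,0,0],[-4.5,46.6,-4],0.87],
  [[0,0,0],[-4.5,46.6,-8],0.87],
  [[0,0,0],[-4.5,46.6,-10],0.87],
])

```text
time: 11.98
eef_pos: [0.4452, 0.3999, 0.0601]
ee_rot: [[-0.988, 0.155, -0.003], [0.155, 0.988, -0.002], [0.003, -0.003, -1.0]]
contact_force: [-0.6, -0.0, 0.7]
opening: 0.074
finger_force: 0.0
```

```bash
python3 -c "
from h import *
wrist(['cork_disc'])"
```

```text
t 11.975 tcp [0.4452 0.3999 0.0601] cam [0.375 0.411 0.203]
cork_disc 0.63 px 326 268 ztop 0.008 circ [ 0.446  0.401 61.359] all [ 0.445  0.4   62.082] med [0.444 0.401 0.006]
```

Emit:
carry_out([
  [[0,0,0],[0.05,0,-3],0.87],
  [[0,0,0],[0.05,0,-5],0.87],
  [[0,0,0],[0.05,0,-6],0.87],
  [[0,0,0],[0.05,0,-6.5],0.87],
  [[0,0,0],[0.05,0,-6.6],0.87],
  [[0,0,0],[0.05,0,-6.6],0.87],
], squeeze=20)

```text
time: 12.82
eef_pos: [0.4466, 0.4012, -0.0024]
ee_rot: [[-0.988, 0.155, 0.001], [0.155, 0.988, 0.0], [-0.0, 0.0, -1.0]]
contact_force: [0.1, -0.1, 0.5]
opening: 0.0742
finger_force: 0.0
```

Emit:
carry_out([
  [[0,0,0],[0,0,0],0.5],
  [[0,0,0],[0,0,0],0.5],
  [[0,0,0],[0,0,0],0.5],
  [[0,0,0],[0,0,0],0.5],
])

```text
time: 13.32
eef_pos: [0.4466, 0.4012, -0.0021]
ee_rot: [[-0.988, 0.155, 0.001], [0.155, 0.988, 0.0], [-0.001, 0.0, -1.0]]
contact_force: [-1.3, -2.2, 8.2]
opening: 0.0573
finger_force: 20.0
```

Emit:
carry_out([
  [[0,0,0],[0,0,1],0.5],
  [[0,0,0],[0,0,4],0.5],
  [[0,0,0],[0,0,9],0.5],
  [[0,0,0],[0,0,14],0.5],
  [[0,0,0],[0,0,14],0.5],
  [[0,0,0],[0,0,14],0.5],
])

```text
time: 14.08
eef_pos: [0.4464, 0.4006, 0.1372]
ee_rot: [[-0.988, 0.155, 0.0], [0.155, 0.988, -0.0], [-0.0, -0.0, -1.0]]
contact_force: [-0.2, -0.0, -0.7]
opening: 0.0578
finger_force: 21.4
```

```bash
python3 -c "
from h import *
wrist(['cork_disc'],'w3')"
```

```text
t 14.075 tcp [0.4464 0.4006 0.1372] cam [0.376 0.411 0.28 ]
cork_disc 0.82 px 323 321 ztop 0.147 circ [ 0.445  0.4   61.792] all [  0.5     0.395 170.481] med [0.443 0.401 0.145]
```

View pics/w3.png

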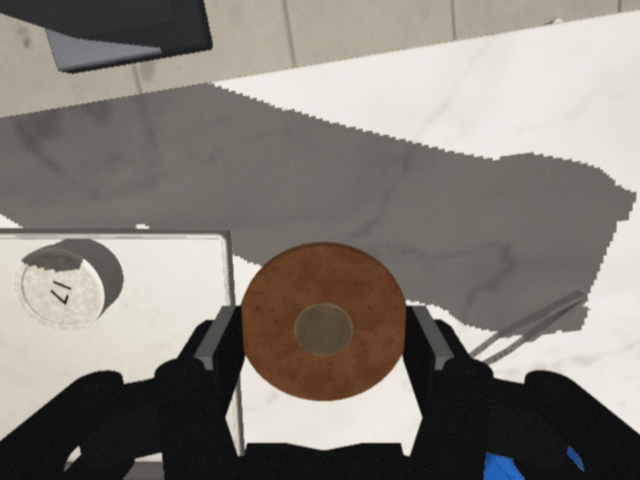

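Picture: the cork hangs level in the fingers at (323,321), and its centre is within 1 mm of the TCP. I carry it to the ring.

Emit:
carry_out([
  [[0,0,0],[5.5,-52.6,0],0.5],
  [[0,0,0],[5.5,-52.6,0],0.5],
  [[0,0,0],[5.5,-52.6,0],0.5],
  [[0,0,0],[5.5,-52.6,0],0.5],
  [[0,0,0],[5.5,-52.6,0],0.5],
  [[0,0,0],[5.5,-52.6,0],0.5],
  [[0,0,0],[5.5,-52.6,0],0.5],
  [[0,0,0],[5.5,-52.6,0],0.5],
  [[0,0,0],[5.5,-52.6,0],0.5],
  [[0,0,0],[5.5,-52.6,-2],0.5],
])

```text
time: 15.42
eef_pos: [0.5015, -0.1274, 0.1166]
ee_rot: [[-0.987, 0.159, 0.001], [0.159, 0.987, -0.0], [-0.001, -0.0, -1.0]]
contact_force: [-0.3, 1.1, 0.1]
opening: 0.0575
finger_force: 21.5
```

Emit:
carry_out([
  [[0,0,0],[0,0,-3],0.5],
  [[0,0,0],[0,0,-6],0.5],
  [[0,0,0],[0,0,-7.2],0.5],
  [[0,0,0],[0,0,-7.6],0.5],
  [[0,0,0],[0,0,-7.6],0.5],
  [[0,0,0],[0,0,-7.6],0.5],
])

```text
time: 16.18
eef_pos: [0.5018, -0.1251, 0.0418]
ee_rot: [[-0.988, 0.155, 0.001], [0.155, 0.988, -0.001], [-0.001, -0.0, -1.0]]
contact_force: [-0.5, 0.6, -0.4]
opening: 0.0575
finger_force: 21.5
```

Emit:
carry_out([
  [[0,0,0],[0,0,-0.2],0.5],
  [[0,0,0],[0,0,-0.3],0.5],
  [[0,0,0],[0,0,-0.3],0.5],
  [[0,0,0],[0,0,-0.3],0.87],
  [[0,0,0],[0,0,-0.3],0.87],
  [[0,0,0],[0,0,-0.2],0.87],
  [[0,0,0],[0,0,3],0.87],
  [[0,0,0],[0,3,9],0.87],
  [[0,0,0],[0,7,11],0.87],
  [[0,0,0],[0,7,11],0.87],
])

```text
time: 17.42
eef_pos: [0.5022, -0.0524, 0.1531]
ee_rot: [[-0.989, 0.151, 0.003], [0.151, 0.989, -0.001], [-0.003, -0.0, -1.0]]
contact_force: [-0.1, -0.5, -0.8]
opening: 0.074
finger_force: 0.0
```

```bash
python3 -c "
from h import *
wrist(['cork_disc','weight_large','weight_middle','empty_ring'])"
```

```text
t 17.425 tcp [ 0.5022 -0.0524  0.1531] cam [ 0.432 -0.042  0.295]
cork_disc 0.66 px 208 254 ztop 0.048 circ [ 0.501 -0.125 61.777] all [ 0.508 -0.136 87.526] med [ 0.499 -0.125  0.047]
weight_large 0.74 px 560 248 ztop 0.036 circ [ 0.54   0.108 17.446] all [ 0.547  0.115 49.474] med [0.54  0.108 0.035]
weight_large 0.22 px 538 134 ztop 0.03 circ [ 0.461  0.095 13.968] all [ 0.461  0.095 25.226] med [0.461 0.095 0.029]
weight_middle 0.37 px 208 254 ztop 0.048 circ [ 0.501 -0.125 61.777] all [ 0.508 -0.136 87.132] med [ 0.499 -0.125  0.047]
```

Emit:
carry_out([
  [[0,0,0],[3.8,16.3,0],0.8],
  [[0,0,0],[3.8,16.3,0],0.8],
  [[0,0,0],[3.8,16.3,-3],0.8],
  [[0,0,0],[3.8,16.3,-7],0.8],
  [[0,0,0],[3.8,16.3,-7],0.8],
  [[0,0,0],[3.8,16.3,-7],0.8],
])

```text
time: 18.42
eef_pos: [0.5398, 0.1074, 0.082]
ee_rot: [[-0.988, 0.156, 0.0], [0.156, 0.988, 0.0], [-0.0, 0.0, -1.0]]
contact_force: [-0.9, -0.6, 0.9]
opening: 0.0681
finger_force: 0.0
```

```bash
python3 -c "
from h import *
wrist(['weight_large'],'w4')"
```

```text
t 18.425 tcp [0.5398 0.1074 0.082 ] cam [0.47  0.118 0.225]
weight_large 0.78 px 327 264 ztop 0.036 circ [ 0.541  0.109 16.778] all [ 0.545  0.108 39.537] med [0.54  0.109 0.035]
```

View pics/w4.png

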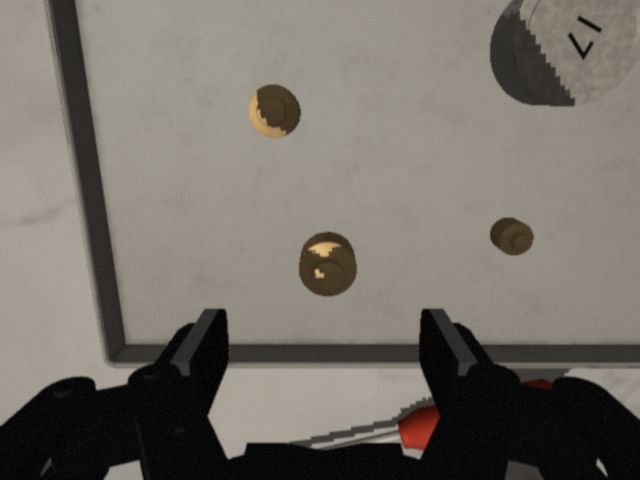

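Picture: the large weight is at (327,264), between the fingers. The middle weight at (275,110) and the small one at (512,236) are clear of them.

Emit:
carry_out([
  [[0,0,0],[0.05,0.1,-3],0.8],
  [[0,0,0],[0.05,0.1,-5.5],0.8],
  [[0,0,0],[0.05,0.1,-7],0.8],
  [[0,0,0],[0.05,0.1,-7.4],0.8],
  [[0,0,0],[0.05,0.1,-7.4],0.8],
  [[0,0,0],[0.05,0.1,-7.4],0.1],
  [[0,0,0],[0.05,0.1,-7.4],0.1],
  [[0,0,0],[0.05,0.1,-7.4],0.1],
  [[0,0,0],[0.05,0.1,-7.4],0.1],
  [[0,0,0],[0.05,0.1,-7.4],0.1],
], squeeze=40)

```text
time: 19.77
eef_pos: [0.5402, 0.109, 0.0078]
ee_rot: [[-0.988, 0.155, 0.001], [0.155, 0.988, -0.0], [-0.001, -0.0, -1.0]]
contact_force: [-3.9, -2.2, 10.1]
opening: 0.0281
finger_force: 38.8
```

Emit:
carry_out([
  [[0,0,0],[0,0,1],0.1],
  [[0,0,0],[0,0,4],0.1],
  [[0,0,0],[0,0,9],0.1],
  [[0,0,0],[0,0,14],0.1],
  [[0,0,0],[-3.9,-16,14],0.1],
  [[0,0,0],[-3.9,-16,14],0.1],
  [[0,0,0],[-3.9,-16,14],0.1],
  [[0,0,0],[-3.9,-16,14],0.1],
  [[0,0,0],[-3.9,-16,14],0.1],
])

```text
time: 20.9
eef_pos: [0.5009, -0.0506, 0.1475]
ee_rot: [[-0.988, 0.155, 0.0], [0.155, 0.988, -0.0], [-0.0, 0.0, -1.0]]
contact_force: [-0.2, 0.6, -2.6]
opening: 0.0277
finger_force: 40.1
```

```bash
python3 -c "
from h import *
wrist(['cork_disc','weight_large'],'w5')"
```

```text
t 20.9 tcp [ 0.5009 -0.0506  0.1475] cam [ 0.431 -0.04   0.29 ]
cork_disc 0.94 px 204 259 ztop 0.048 circ [ 0.5   -0.125 61.101] all [ 0.507 -0.136 86.155] med [ 0.499 -0.124  0.047]
weight_large 0.65 px 323 331 ztop 0.175 circ [ 0.501 -0.051 17.129] all [ 5.56000e-01 -6.20000e-02  1.42043e+02] med [ 0.5   -0.051  0.174]
```

View pics/w5.png

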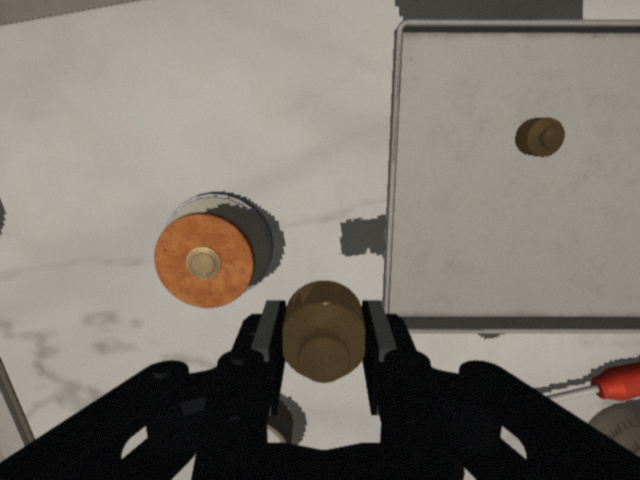

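Picture: the large weight is upright in the grip at (323,331). The cork sits on the ring at (204,259).

Emit:
carry_out([
  [[0,0,0],[0,-5,0],0.1],
  [[0,0,0],[0,-7.4,0],0.1],
  [[0,0,0],[0,-7.4,-4],0.1],
  [[0,0,0],[0,-7.4,-7.5],0.1],
  [[0,0,0],[0,-7.4,-8.8],0.1],
  [[0,0,0],[0,-7.4,-9.2],0.1],
  [[0,0,0],[0,-7.4,-9.2],0.1],
  [[0,0,0],[0,-7.4,-9.2],0.1],
])

```text
time: 22.05
eef_pos: [0.5014, -0.1252, 0.056]
ee_rot: [[-0.988, 0.155, 0.001], [0.155, 0.988, -0.001], [-0.001, -0.0, -1.0]]
contact_force: [-0.5, 0.0, -1.6]
opening: 0.028
finger_force: 40.2
```

Emit:
carry_out([
  [[0,0,0],[0,0,-0.1],0.1],
  [[0,0,0],[0,0,-0.15],0.1],
  [[0,0,0],[0,0,-0.15],0.1],
])

```text
time: 22.42
eef_pos: [0.5009, -0.1251, 0.0536]
ee_rot: [[-0.988, 0.155, 0.0], [0.155, 0.988, -0.0], [-0.0, -0.0, -1.0]]
contact_force: [0.6, 0.1, -1.8]
opening: 0.0277
finger_force: 40.2
```

Emit:
carry_out([
  [[0,0,0],[0,0,-0.08],0.1],
  [[0,0,0],[0,0,-0.12],0.1],
  [[0,0,0],[0,0,-0.12],0.1],
])

```text
time: 22.8
eef_pos: [0.5009, -0.125, 0.0525]
ee_rot: [[-0.988, 0.155, 0.0], [0.155, 0.988, -0.0], [-0.0, -0.0, -1.0]]
contact_force: [-1.3, -0.2, 3.0]
opening: 0.0277
finger_force: 40.8
```

Emit:
carry_out([
  [[0,0,0],[0,0,0],0.5],
  [[0,0,0],[0,0,0],0.6],
  [[0,0,0],[0,0,0.2],0.6],
  [[0,0,0],[0,0,3],0.7],
  [[0,0,0],[0,0,8],0.7],
  [[0,0,0],[0,6,13],0.85],
  [[0,0,0],[-3,8,13],0.85],
  [[0,0,0],[-3,8,13],0.85],
  [[0,0,0],[-3,8,13],0.85],
])

```text
time: 23.92
eef_pos: [0.471, -0.0456, 0.1824]
ee_rot: [[-0.988, 0.155, 0.0], [0.155, 0.988, -0.001], [-0.0, -0.001, -1.0]]
contact_force: [-0.0, -0.3, -0.0]
opening: 0.0725
finger_force: 0.0
```

```bash
python3 -c "
from h import *
wrist(['cork_disc','weight_large','soil_ring','weight_middle'])"
```

```text
t 23.925 tcp [ 0.471  -0.0456  0.1824] cam [ 0.401 -0.035  0.325]
cork_disc 0.94 px 223 277 ztop 0.048 circ [ 0.5   -0.125 61.164] all [ 0.502 -0.133 78.056] med [ 0.49  -0.117  0.047]
weight_large 0.89 px 216 293 ztop 0.08 circ [ 0.501 -0.125 16.535] all [ 0.501 -0.125 30.384] med [ 0.498 -0.124  0.079]
soil_ring 0.46 px 243 250 ztop 0.022 circ [ 0.485 -0.111 25.121] all [ 0.486 -0.111 25.889] med [ 0.482 -0.11   0.019]
weight_middle 0.71 px 509 177 ztop 0.03 circ [ 0.461  0.095 13.607] all [ 0.461  0.095 24.564] med [0.46  0.095 0.029]
```

Emit:
carry_out([
  [[0,0,0],[-2,27.5,0],0.87],
  [[0,0,0],[-2,27.5,0],0.87],
  [[0,0,0],[-2,27.5,0],0.87],
  [[0,0,0],[-2,27.5,0],0.87],
  [[0,0,0],[-2,27.5,-3],0.9],
  [[0,0,0],[-2,27.5,-8],0.9],
  [[0,0,0],[-2,27.5,-9],0.9],
  [[0,0,0],[-2,27.5,-9],0.9],
])

```text
time: 25.18
eef_pos: [0.4511, 0.2299, 0.0928]
ee_rot: [[-0.988, 0.155, -0.001], [0.155, 0.988, 0.0], [0.001, -0.0, -1.0]]
contact_force: [-0.7, -0.1, 0.6]
opening: 0.0768
finger_force: 0.0
```

```bash
python3 -c "
from h import *
wrist(['moisture_tin','weight_small'],'w6')"
```

```text
t 25.175 tcp [0.4511 0.2299 0.0928] cam [0.381 0.24  0.235]
moisture_tin 0.91 px 323 262 ztop 0.034 circ [ 0.451  0.23  57.654] all [ 0.459  0.227 73.315] med [0.45  0.23  0.032]
weight_small 0.94 px 310 397 ztop 0.024 circ [ 0.542  0.207 11.044] all [ 0.546  0.205 28.86 ] med [0.541 0.208 0.023]
```

View pics/w6.png

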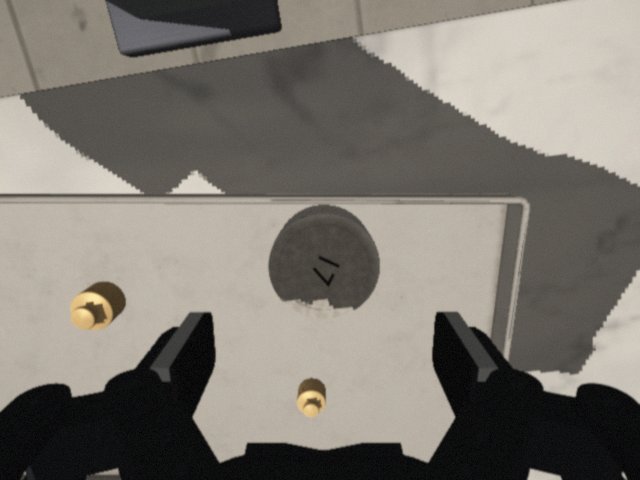

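Picture: the tin is at (323,262), centred between the fingers, and the finger line runs parallel to the rim.

Emit:
carry_out([
  [[0,0,0],[0,0,-3],0.9],
  [[0,0,0],[0,0,-6],0.9],
  [[0,0,0],[0,0,-7.8],0.9],
  [[0,0,0],[0,0,-8.2],0.9],
  [[0,0,0],[0,0,-8.2],0.9],
  [[0,0,0],[0,0,-8.2],0.4],
  [[0,0,0],[0,0,-8.2],0.4],
  [[0,0,0],[0,0,-8.2],0.4],
  [[0,0,0],[0,0,-8.2],0.4],
], squeeze=25)

```text
time: 26.45
eef_pos: [0.4514, 0.2301, 0.0114]
ee_rot: [[-0.988, 0.155, 0.001], [0.155, 0.988, -0.0], [-0.001, 0.0, -1.0]]
contact_force: [-2.3, -3.0, 12.7]
opening: 0.0548
finger_force: 23.8
```

Emit:
carry_out([
  [[0,0,0],[0,0,1],0.4],
  [[0,0,0],[0,0,5],0.4],
  [[0,0,0],[0,0,11],0.4],
  [[0,0,0],[0,0,17],0.4],
  [[0,0,0],[1,-33,17],0.4],
  [[0,0,0],[1,-33,17],0.4],
  [[0,0,0],[1,-33,17],0.4],
  [[0,0,0],[1,-33,17],0.4],
  [[0,0,0],[1,-33,17],0.4],
  [[0,0,0],[1,-33,17],0.4],
])

```text
time: 27.7
eef_pos: [0.4604, -0.1038, 0.1808]
ee_rot: [[-0.987, 0.16, -0.0], [0.16, 0.987, -0.001], [-0.0, -0.001, -1.0]]
contact_force: [-0.4, 1.9, -0.7]
opening: 0.0548
finger_force: 26.9
```

Emit:
carry_out([
  [[0,0,0],[-2,-7,0],0.4],
  [[0,0,0],[-2,-7,0],0.4],
  [[0,0,0],[-2,-7,0],0.4],
  [[0,0,0],[-2,-7,0],0.4],
])

```text
time: 28.2
eef_pos: [0.4413, -0.1685, 0.1807]
ee_rot: [[-0.988, 0.153, 0.0], [0.153, 0.988, -0.0], [-0.0, 0.0, -1.0]]
contact_force: [-0.1, -1.1, 0.5]
opening: 0.0544
finger_force: 26.9
```

```bash
python3 -c "
from h import *
wrist(['moisture_tin','grease_tin','porous_stone','weight_large'],'w7')"
```

```text
t 28.2 tcp [ 0.4413 -0.1685  0.1807] cam [ 0.371 -0.158  0.323]
moisture_tin 0.89 px 323 336 ztop 0.203 circ [ 0.441 -0.169 58.449] all [ 5.20000e-01 -1.91000e-01  2.22346e+02] med [ 0.439 -0.169  0.201]
moisture_tin 0.55 px 404 294 ztop 0.069 circ [ 0.461 -0.128 73.643] all [ 0.465 -0.127 82.078] med [ 0.49  -0.121  0.068]
grease_tin 0.88 px 126 253 ztop 0.038 circ [ 0.442 -0.317 73.529] all [ 0.445 -0.329 99.015] med [ 0.44  -0.316  0.037]
porous_stone 0.8 px 394 251 ztop 0.013 circ [ 0.485 -0.118 64.907] all [ 0.485 -0.119 65.781] med [ 0.474 -0.116  0.012]
weight_large 0.68 px 404 294 ztop 0.069 circ [ 0.461 -0.129 74.121] all [ 0.461 -0.128 75.339] med [ 0.49  -0.121  0.068]
```

View pics/w7.png

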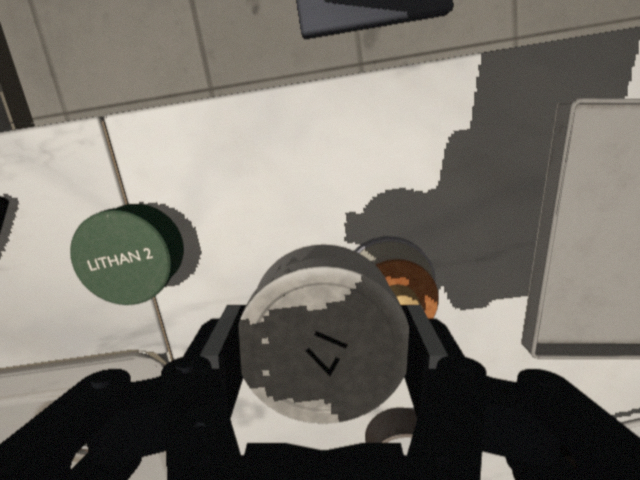

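Picture: the tin is held level at (323,336). The grease tin at (126,253) measures 200 mm from the stone, as specified, so the midpoint is (0.4715, −0.2215). I turn the gripper 90° so it closes across the line, for clearance.

Emit:
carry_out([
  [[0,0,-15],[3,-5,0],0.4],
  [[0,0,-15],[3,-5,0],0.4],
  [[0,0,-15],[3,-5,0],0.4],
  [[0,0,-15],[3,-5,0],0.4],
  [[0,0,-15],[3,-5,0],0.4],
  [[0,0,-15],[3,-5,0],0.4],
  [[0,0,-15],[3,-5,0],0.4],
  [[0,0,-15],[3,-5,0],0.4],
  [[0,0,-15],[3,-5,0],0.4],
  [[0,0,-15],[3,-5,0],0.4],
])

```text
time: 29.7
eef_pos: [0.471, -0.2197, 0.1804]
ee_rot: [[0.154, 0.988, -0.0], [0.988, -0.154, -0.0], [-0.0, -0.0, -1.0]]
contact_force: [-1.0, -0.0, 0.3]
opening: 0.0541
finger_force: 26.9
```

Emit:
carry_out([
  [[0,0,0],[0,0,0],0.4],
  [[0,0,0],[0,0,0],0.4],
])

```text
time: 29.95
eef_pos: [0.4708, -0.22, 0.1803]
ee_rot: [[0.154, 0.988, -0.0], [0.988, -0.154, 0.0], [0.0, -0.0, -1.0]]
contact_force: [-0.4, -0.4, -0.4]
opening: 0.0543
finger_force: 26.9
```

```bash
python3 -c "
from h import *
wrist(['moisture_tin'])"
```

```text
t 29.95 tcp [ 0.4708 -0.22    0.1803] cam [ 0.483 -0.15   0.323]
moisture_tin 0.83 px 323 336 ztop 0.202 circ [ 0.471 -0.22  58.41 ] all [  0.459  -0.302 224.496] med [ 0.472 -0.218  0.201]
```

Emit:
carry_out([
  [[0,0,0],[0.05,-0.15,-6],0.4],
  [[0,0,0],[0.05,-0.15,-11],0.4],
  [[0,0,0],[0.05,-0.15,-15],0.4],
  [[0,0,0],[0.05,-0.15,-16.5],0.4],
  [[0,0,0],[0.05,-0.15,-16.9],0.4],
  [[0,0,0],[0.05,-0.15,-16.9],0.4],
  [[0,0,0],[0.05,-0.15,-16.9],0.4],
])

```text
time: 30.92
eef_pos: [0.472, -0.222, 0.0126]
ee_rot: [[0.155, 0.988, 0.001], [0.988, -0.155, -0.001], [-0.001, 0.002, -1.0]]
contact_force: [-0.4, 0.2, -0.3]
opening: 0.0543
finger_force: 26.9
```

Emit:
carry_out([
  [[0,0,0],[0,0,-0.15],0.4],
  [[0,0,0],[0,0,-0.2],0.4],
  [[0,0,0],[0,0,-0.2],0.4],
])

```text
time: 31.3
eef_pos: [0.4715, -0.2217, 0.0096]
ee_rot: [[0.155, 0.988, 0.0], [0.988, -0.155, -0.0], [-0.0, 0.0, -1.0]]
contact_force: [-0.6, 0.4, 2.7]
opening: 0.0543
finger_force: 27.1
```

Emit:
carry_out([
  [[0,0,0],[0,0,0],0.85],
  [[0,0,0],[0,0,0],0.85],
  [[0,0,0],[0,0,0.3],0.85],
  [[0,0,0],[0,0,4],0.85],
  [[0,0,0],[0,0,9],0.85],
  [[0,0,0],[0,0,15],0.85],
  [[0,0,0],[0,0,18],0.85],
  [[0,0,0],[0,0,18],0.85],
  [[0,0,0],[0,0,18],0.85],
])

```text
time: 32.42
eef_pos: [0.4709, -0.2215, 0.1888]
ee_rot: [[0.155, 0.988, -0.001], [0.988, -0.155, 0.0], [0.0, -0.001, -1.0]]
contact_force: [0.0, -0.3, -0.7]
opening: 0.0724
finger_force: 0.0
```

```bash
python3 -c "
from h import *
wrist(['moisture_tin','weight_large','cork_disc','grease_tin'])"
```

```text
t 32.425 tcp [ 0.4709 -0.2215  0.1888] cam [ 0.483 -0.151  0.331]
moisture_tin 0.67 px 323 220 ztop 0.032 circ [ 0.472 -0.221 57.581] all [ 0.471 -0.225 65.686] med [ 0.472 -0.22   0.03 ]
weight_large 0.79 px 348 73 ztop 0.08 circ [ 0.501 -0.126 16.526] all [ 0.501 -0.126 30.096] med [ 0.501 -0.126  0.08 ]
cork_disc 0.58 px 343 75 ztop 0.048 circ [ 0.5   -0.126 61.154] all [ 0.501 -0.121 71.747] med [ 0.498 -0.126  0.047]
grease_tin 0.62 px 305 339 ztop 0.038 circ [ 0.442 -0.317 72.778] all [ 0.445 -0.327 93.914] med [ 0.442 -0.315  0.037]
```

Emit:
carry_out([
  [[0,0,0],[7,43,0],0.6],
  [[0,0,0],[7,43,0],0.6],
  [[0,0,0],[7,43,0],0.6],
  [[0,0,0],[7,43,0],0.6],
  [[0,0,0],[7,43,0],0.6],
  [[0,0,0],[7,43,0],0.6],
  [[0,0,0],[7,43,0],0.6],
  [[0,0,0],[7,43,-5],0.6],
  [[0,0,0],[7,43,-11],0.6],
  [[0,0,0],[7,43,-11],0.6],
])

```text
time: 33.92
eef_pos: [0.5389, 0.2078, 0.0759]
ee_rot: [[0.154, 0.988, -0.007], [0.988, -0.154, -0.002], [-0.003, -0.007, -1.0]]
contact_force: [0.8, -0.2, 1.1]
opening: 0.0509
finger_force: 0.0
```

```bash
python3 -c "
from h import *
wrist(['weight_small'],'w8')"
```

```text
t 33.925 tcp [0.5389 0.2078 0.0759] cam [0.552 0.278 0.218]
weight_small 0.71 px 329 264 ztop 0.024 circ [ 0.542  0.207 10.071] all [ 0.542  0.204 23.86 ] med [0.542 0.208 0.023]
```

View pics/w8.png

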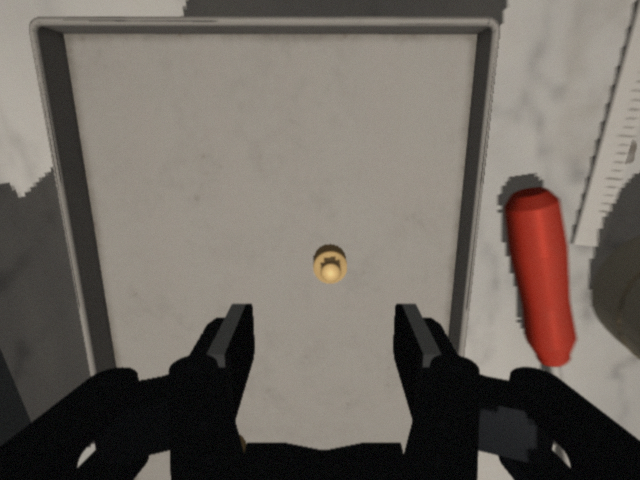

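Picture: the small weight is at (329,264), between the fingers, with nothing nearby.

Emit:
carry_out([
  [[0,0,0],[0.05,-0.05,-3],0.6],
  [[0,0,0],[0.05,-0.05,-5.5],0.6],
  [[0,0,0],[0.05,-0.05,-7],0.6],
  [[0,0,0],[0.05,-0.05,-7.5],0.6],
  [[0,0,0],[0.05,-0.05,-7.5],0.6],
  [[0,0,0],[0.05,-0.05,-7.5],0],
  [[0,0,0],[0.05,-0.05,-7.5],0],
  [[0,0,0],[0.05,-0.05,-7.5],0],
  [[0,0,0],[0.05,-0.05,-7.5],0],
  [[0,0,0],[0.05,-0.05,-7.5],0],
], squeeze=25)

```text
time: 35.28
eef_pos: [0.5422, 0.2081, 0.005]
ee_rot: [[0.155, 0.988, 0.001], [0.988, -0.155, 0.0], [0.0, 0.001, -1.0]]
contact_force: [-1.7, -1.2, 6.9]
opening: 0.0162
finger_force: 24.4
```

Emit:
carry_out([
  [[0,0,0],[0,0,1],0],
  [[0,0,0],[0,0,5],0],
  [[0,0,0],[0,0,11],0],
  [[0,0,0],[0,0,16],0],
  [[0,0,0],[-7,-43,16],0],
  [[0,0,0],[-7,-43,16],0],
  [[0,0,0],[-7,-43,16],0],
  [[0,0,0],[-7,-43,16],0],
  [[0,0,0],[-7,-43,16],0],
  [[0,0,0],[-7,-43,16],0],
])

```text
time: 36.52
eef_pos: [0.481, -0.1641, 0.1652]
ee_rot: [[0.155, 0.988, 0.001], [0.988, -0.155, -0.001], [-0.0, 0.001, -1.0]]
contact_force: [1.4, -0.5, -0.8]
opening: 0.0166
finger_force: 24.6
```

Emit:
carry_out([
  [[0,0,0],[-0.9,-5.2,0],0],
  [[0,0,0],[-0.9,-5.2,0],0],
  [[0,0,0],[-0.9,-5.2,0],0],
  [[0,0,0],[-0.9,-5.2,0],0],
])

```text
time: 37.02
eef_pos: [0.473, -0.213, 0.1647]
ee_rot: [[0.153, 0.988, 0.0], [0.988, -0.153, 0.0], [0.0, 0.0, -1.0]]
contact_force: [-0.7, 0.3, 0.3]
opening: 0.0163
finger_force: 24.6
```

```bash
python3 -c "
from h import *
wrist(['weight_small','moisture_tin'],'w9')"
```

```text
t 37.025 tcp [ 0.473  -0.213   0.1647] cam [ 0.485 -0.143  0.307]
weight_small 0.69 px 323 329 ztop 0.183 circ [ 0.474 -0.214 10.236] all [ 0.471 -0.24  71.46 ] med [ 0.474 -0.213  0.183]
moisture_tin 0.84 px 322 240 ztop 0.032 circ [ 0.472 -0.221 57.731] all [ 0.471 -0.227 69.701] med [ 0.472 -0.22   0.03 ]
```

View pics/w9.png

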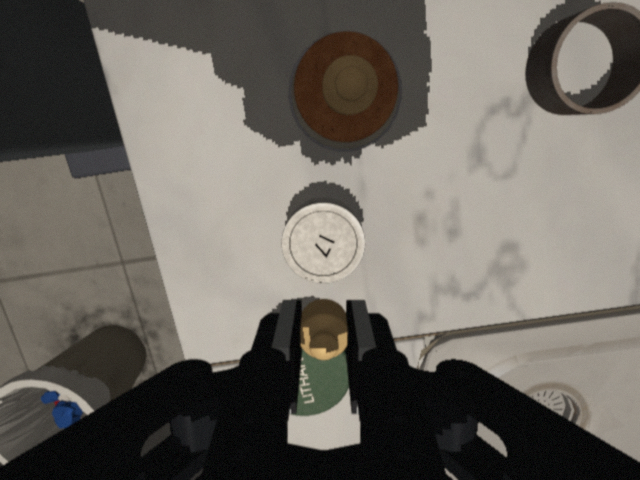

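Picture: the small weight is held upright at (323,329). The tin at (322,240) sits between the stack (346,88) and the grease tin.

Emit:
carry_out([
  [[0,0,0],[-0.1,-0.7,-3],0],
  [[0,0,0],[-0.1,-0.7,-8],0],
  [[0,0,0],[-0.1,-0.7,-11],0],
  [[0,0,0],[-0.1,-0.7,-12.5],0],
  [[0,0,0],[-0.1,-0.7,-12.8],0],
  [[0,0,0],[-0.1,-0.7,-12.8],0],
  [[0,0,0],[-0.1,-0.7,-12.8],0],
])

```text
time: 38.05
eef_pos: [0.4721, -0.2215, 0.0374]
ee_rot: [[0.155, 0.988, 0.001], [0.988, -0.155, -0.001], [-0.001, 0.001, -1.0]]
contact_force: [-0.1, -0.6, -0.7]
opening: 0.0166
finger_force: 24.6
```

Emit:
carry_out([
  [[0,0,0],[0,0,-0.1],0],
  [[0,0,0],[0,0,-0.25],0],
  [[0,0,0],[0,0,-0.3],0],
  [[0,0,0],[0,0,-0.3],0],
])

```text
time: 38.55
eef_pos: [0.4716, -0.2212, 0.0334]
ee_rot: [[0.155, 0.988, -0.0], [0.988, -0.155, -0.0], [-0.0, -0.0, -1.0]]
contact_force: [-0.5, -0.8, -0.1]
opening: 0.0164
finger_force: 24.6
```

Emit:
carry_out([
  [[0,0,0],[0,0,-0.06],0],
  [[0,0,0],[0,0,-0.06],0],
  [[0,0,0],[0,0,-0.06],0],
])

```text
time: 38.92
eef_pos: [0.4717, -0.2212, 0.0329]
ee_rot: [[0.155, 0.988, 0.0], [0.988, -0.155, -0.0], [-0.0, 0.0, -1.0]]
contact_force: [-0.5, -0.1, 3.6]
opening: 0.0161
finger_force: 25.0
```

Emit:
carry_out([
  [[0,0,0],[0,0,0],0.5],
  [[0,0,0],[0,0,0],0.5],
  [[0,0,0],[0,0,0.2],0.5],
  [[0,0,0],[0,0,3],0.5],
  [[0,0,0],[0,0,8],0.6],
  [[0,0,0],[0,0,14],0.6],
  [[0,0,0],[0,2,17],0.6],
  [[0,0,0],[0,2,17],0.6],
  [[0,0,0],[0,2,17],0.6],
])

```text
time: 40.05
eef_pos: [0.4712, -0.2015, 0.2022]
ee_rot: [[0.155, 0.988, -0.001], [0.988, -0.155, -0.0], [-0.0, -0.001, -1.0]]
contact_force: [0.5, -0.1, -0.1]
opening: 0.0511
finger_force: 0.0
```

```bash
python3 -c "
from h import *
wrist(['weight_small','moisture_tin','weight_large','cork_disc','grease_tin','empty_ring'],'w10')"
```

```text
t 40.05 tcp [ 0.4712 -0.2015  0.2022] cam [ 0.483 -0.131  0.345]
weight_small 0.92 px 328 247 ztop 0.052 circ [ 0.472 -0.222  9.93 ] all [ 0.471 -0.224 22.592] med [ 0.472 -0.222  0.051]
weight_small 0.43 px 341 124 ztop 0.013 circ [ 0.501 -0.127 75.698] all [ 0.502 -0.127 77.347] med [ 0.489 -0.141  0.011]
moisture_tin 0.85 px 327 240 ztop 0.032 circ [ 0.472 -0.221 57.502] all [ 0.472 -0.221 57.502] med [ 0.472 -0.219  0.031]
weight_large 0.92 px 351 108 ztop 0.081 circ [ 0.501 -0.126 16.471] all [ 0.502 -0.126 32.722] med [ 0.501 -0.126  0.08 ]
cork_disc 0.82 px 346 108 ztop 0.048 circ [ 0.5   -0.126 60.931] all [ 0.502 -0.125 68.233] med [ 0.497 -0.125  0.047]
grease_tin 0.65 px 310 352 ztop 0.038 circ [ 0.442 -0.317 72.82 ] all [ 0.438 -0.33  98.357] med [ 0.442 -0.315  0.037]
empty_ring 0.88 px 564 83 ztop 0.035 circ [ 0.655 -0.132 63.195] all [ 0.666 -0.133 85.704] med [ 0.659 -0.131  0.035]
```

View pics/w10.png

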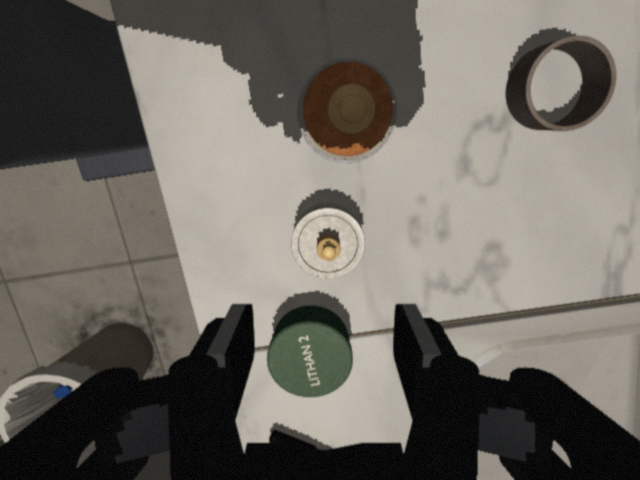

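Picture: the stack at (348,108) is centred, the small weight sits on the tin lid at (328,247), the grease tin is at (310,352), and the gripper is clear. I hand in.

```bash
python3 -c "
from bench import r
print(r.hand_in())"
```

```text
the job is handed in; nothing more can be done
None
```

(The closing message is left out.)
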